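# Find the lid that screws home on the sauce jar

### The arm

A 6-joint arm with a two-finger parallel gripper is mounted at the origin on the work surface. World frame = base frame: x ahead of the robot, y to its left, z up, the work surface at z = 0. Lengths are in m, angles in rad, forces in N, time in s.
With the tool pointing down it reaches from about 0.35 to 0.775 m from the base axis. Payload 7.3 kg.
Tool frame: the origin (TCP) lies on the centre line of the jaws, within the pads' length; the fingertips stand 25 mm ahead of it and the grasp point (between the pads) lies 6 mm ahead of it; z points along the fingers, y is the direction in which the jaws open and shut (so a half turn about z gives the same grasp; the last joint's range is limited). The gripper opens to 92 mm and grips with 3 to 60 N. Pads are 19 mm wide; open, the fingers measure 130 mm over their backs; the gripper's body (75 mm by 190 mm) begins 47 mm behind the grasp point.
Start: joints at [1.025, 0.342, 1.524, -0, 1.275, -0.146], TCP at [0.204, 0.484, 0.252] pointing down, gripper open.
Joint ranges: [-2.53, 2.53], [-0.77, 2.02], [0.04, 2.7], [-1, 4.14], [0.28, 2.66], [-3.11, 3.11]. Speed limits (rad/s): [2.57, 2.57, 3.14, 3.14, 3.14, 3.14].

### API

Orientations are given as [roll, pitch, yaw] about the fixed x, y, z axes, in that order (R = Rz(yaw) Ry(pitch) Rx(roll)).
In Python, from cell import telemetry, read_camera, workorder gives the robot as it stands.
- The arm moves only by the shell command python3 -m creep 'ROWS' [FORCE]. ROWS is JSON, one flat list of numbers, 5 for each row, row after row: the opening, from 0 (shut) to 1 (fully open), then the shift along the world's x, y, z in m, then the turn about the world's z in rad. A call has 1 to 12 rows; each row shifts and turns the pose as measured when the row begins; what a row does not reach is not made up. A row lasts 1/8 s, in which the tool goes at most 62.5 mm and 10.7 degrees, less where a joint would pass 70% of its speed; a pose out of reach is approached as far as the arm can. A call is refused whole if a number of a shift passes 0.0625 or a number of a turn 0.188, either way. A call with a gripper value outside its range is refused whole. The fingers move at their own pace and stop on an object; FORCE is the grip in N (left out, the last holds). Time passes only in rows, so rows that do not move let the fingers close. It gives the time, the measured TCP pose, the force and the opening at its end, in the units of the state.
- telemetry.observe(): the state, without advancing time (a new reading comes with each control period).
- read_camera(name): name is "side" or "top"; returns a dict with "image" (480x640x3 uint8, red, green, blue), "fovy" (degrees; the focal length in pixels is half the picture's height over the tangent of half this angle, whatever the lens; pixels are square), "cx", "cy" (the principal point, pixels), "distortion" ([k1, k2, p1, p2, k3] as OpenCV has them; the pictures are not rectified), "R" (3x3) and "t" (3): a world point X has camera coordinates R X + t. Camera axes: x right, y down, z forward; pixel columns grow to the right and rows downward; lengths in m; the calibration is good to about 2 mm. A picture is of the moment at which its call begins. There is no depth.
- workorder.hand_in(): hands the job in, once; it reports no verdict.
The state is a dict: "time": time; "qpos": joint angles; "qvel": joint speeds; "joint_efforts": joint torques, N m; "tool_pos": TCP position; "tool_rot": TCP orientation; "contact_force": force on the tool from outside, world axes, zero at the start; "torque": the same for the moment, N m; "opening": finger opening in m.
Only numpy, scipy, OpenCV 4.12 (cv2) and the standard library are available. Lean on these libraries where they do the work, as an engineer would, in place of code of your own. Each camera call takes 0.05 s, during which the arm holds its last target.

### The job

Close the open steel jar in the wooden rack: two loose black lids lie on the counter, and only one of them belongs to it. Try a lid by setting it on the jar's mouth and screwing it clockwise; if it jams part-way, take it off, lay it upright on the counter and use the other one. In the end the right lid must be screwed fully home on the jar and released, the other lid must lie flat and upright on the counter, and the bottle, the spoon cup and the bowl must be left alone.

Things in the scene. Friction and masses are not known exactly. Their poses are not given: they have to be found in the camera images.
- rack: fixed wooden rack, 140 x 300 x 30 mm, origin under its centre, z up, long side along y, with two equal steel jars 150 mm apart along y: the open one at +y, at -y one already closed with a lid of the same kind (bar's top 137 mm above the counter; leave it)
- jar_mouth (a point): centre of the open jar's rim, 105 mm above the counter, x and y axes as the rack. Neck 62 mm across, 72 over its thread, open 52; shoulder (92 across) 30 mm below the rim. A flat steel ear sticks out of the jar towards -x, 45 mm below the rim, to 75 mm from the axis. The thread has two starts, so a half turn makes no difference
- jar_start (a point): where a lid's middle point stands when set on the thread: on the jar's axis, 14 mm above the rim. x axis towards the side away from the ear. A lid set on with its bar in line with the ear (parallel to this x, either way round), or up to 80 degrees anticlockwise of that, comes down to this height; at other angles its lugs stand on top of the thread, higher
- jar_home (a point): where the right lid's middle point is when home (plate on the rim): on the axis, 5 mm above the rim. From the bar in line with the ear it takes 65 degrees clockwise seen from above, the lid sinking 9 mm evenly; follow it down. A stop ends the turn near 68. The wrong lid jams at 25 to 40 degrees, over 3 mm too high; turned back anticlockwise to the ear it lifts off
- lid_a_mid (a point): lid A: loose black screw lid, 82 mm across, 54 high, 90 g, upright on the counter. Both lids look alike; which one fits the open jar changes every start. Skirt 22 mm high (76 inside), plate 4 mm, on it an upright grip bar along the lid's x axis through the centre, 64 long, 14 wide, 28 high. This point: on the axis, 27 mm above the skirt's lower edge and below the bar's top; z up
- lid_b_mid (a point): lid B: loose black screw lid, 82 mm across, 54 high, 90 g, upright on the counter. Both lids look alike; which one fits the open jar changes every start. Skirt 22 mm high (76 inside), plate 4 mm, on it an upright grip bar along the lid's x axis through the centre, 64 long, 14 wide, 28 high. This point: on the axis, 27 mm above the skirt's lower edge and below the bar's top; z up
- lid_a: the same lid A; origin at the centre of its skirt's lower edge, x along the bar. Two thread lugs inside the skirt, under the bar's two ends, 4 to 8 mm above its edge, so a half turn makes no difference; hidden key posts under the plate reach to 11 mm above the skirt's edge and let each lid go home only on its own jar
- lid_b: the same lid B; origin at the centre of its skirt's lower edge, x along the bar. Two thread lugs inside the skirt, under the bar's two ends, 4 to 8 mm above its edge, so a half turn makes no difference; hidden key posts under the plate reach to 11 mm above the skirt's edge and let each lid go home only on its own jar
- sauce_bottle: bystander: amber bottle, 64 mm across, 200 mm high, loose on the counter beside the rack; origin under its centre
- spoon_cup: bystander: black cup of white spoons, 84 mm across, about 185 mm high with the spoons, loose on the counter beside the rack; origin under its centre
- sauce_bowl: bystander: white bowl, 100 mm across, 45 mm high, loose on the robot's side of the rack; origin under its centre
There are look-alikes about, which are no part of the job. Leave any pink or purple look-alike of the lid_b alone. What is shaped like the lid_a but orange is not meant.

How it is judged:
At the end, for the whole second after the job is handed in: One lid is on the open jar, level (within 0.05 rad), centred within 4 mm, and fully home: its middle point less than 6.8 mm above the rim (5 mm when the plate touches the rim). The other lid lies upright on the counter (within 0.1 rad, its middle below 32 mm). Both are released and at rest ((((horizontal distance between lid_a_mid and jar_mouth below 0.004 m and z of lid_a_mid in the frame of jar_mouth between 0.002 and 0.0068 m and angle between lid_a_mid's own z axis and vertical below 0.05 rad) and (height (world z) of lid_b_mid below 0.032 m and angle between lid_b_mid's own z axis and vertical below 0.1 rad)) or ((horizontal distance between lid_b_mid and jar_mouth below 0.004 m and z of lid_b_mid in the frame of jar_mouth between 0.002 and 0.0068 m and angle between lid_b_mid's own z axis and vertical below 0.05 rad) and (height (world z) of lid_a_mid below 0.032 m and angle between lid_a_mid's own z axis and vertical below 0.1 rad))) and linear speed of each of lid_a, lid_b below 0.02 m/s).
It fails at once if the bottle is shoved by more than 30 mm or tipped (distance of sauce_bottle from where it was at the start of the episode above 0.03 m or angle between sauce_bottle's own z axis and vertical above 0.3 rad).
It fails at once if the spoon cup is shoved by more than 30 mm or tipped (distance of spoon_cup from where it was at the start of the episode above 0.03 m or angle between spoon_cup's own z axis and vertical above 0.3 rad).
It fails at once if the bowl is shoved by more than 30 mm or tipped (distance of sauce_bowl from where it was at the start of the episode above 0.03 m or angle between sauce_bowl's own z axis and vertical above 0.3 rad).
It also fails if it takes over 72 s, if anything falls off the work surface, if the arm or the gripper's body presses on something with over 40 N, if the wrist force passes 120 N, or if a joint passes its speed limit or range.

## Working session

There is one attempt and no reset: what is moved stays moved. The work goes in short steps, Python scripts to look and compute and a shell command to move; the robot and the scene stay as the last step left them, time stands still between calls to the robot, and variables do not carry over. Pictures are saved under pics/ and viewed, and the job is handed in when it is done.

```bash
mkdir -p pics; ls; cat > h.py <<'E'
import numpy as np, cv2
from cell import telemetry, read_camera
def K(c):
    f=240/np.tan(np.radians(c["fovy"])/2)
    return np.array([[f,0,c["cx"]],[0,f,c["cy"]],[0,0,1.]])
def ray(c,uv,z):
    n=cv2.undistortPoints(np.array(uv,float).reshape(-1,1,2),K(c),np.array(c["distortion"],float)).reshape(-1,2)
    R=np.array(c["R"]);t=np.array(c["t"]);o=-R.T@t
    d=np.c_[n,np.ones(len(n))]@R
    return o+d*((z-o[2])/d[:,2])[:,None]
def proj(c,X):
    r,_=cv2.Rodrigues(np.array(c["R"],float))
    return cv2.projectPoints(np.array(X,float).reshape(-1,1,3),r,np.array(c["t"],float),K(c),np.array(c["distortion"],float))[0].reshape(-1,2)
def save(c,n): cv2.imwrite("pics/"+n+".png",c["image"][:,:,::-1])
E
python3 - <<'E'
from h import *
for n in("top","side"):
    c=read_camera(n); save(c,n+"0"); print(n,c["fovy"],c["distortion"],-np.array(c["R"]).T@c["t"])
s=telemetry.observe(); print(s)
E
```

```text
pics
top 44.41658854986753 [-0.12960094  0.          0.          0.          0.        ] [ 0.30574116 -0.03013934  1.39830936]
side 57.439555452364885 [-0.01270728  0.          0.          0.          0.        ] [ 0.09060793 -0.54831473  0.66146948]
{'time': 0.1, 'qpos': array([ 1.02499178e+00,  3.42649144e-01,  1.52494637e+00, -3.08302141e-06,
        1.27540155e+00, -1.45981286e-01]), 'qvel': array([ 1.30974103e-03, -3.11960013e-03, -2.19960556e-03, -1.00464655e-03,
        7.16662182e-04, -8.77306137e-05]), 'joint_efforts': array([ 2.25886135e-03, -4.32002807e+01, -2.44694316e+01,  7.20862881e-02,
        5.26738772e-02, -2.38934189e-05]), 'tool_pos': array([0.20415149, 0.48331071, 0.25110778]), 'tool_rot': array([-3.14020275e+00, -2.01373746e-04,  2.74177016e+00]), 'contact_force': array([0.38513603, 0.00591439, 0.37616996]), 'torque': array([-0.00941658,  0.00428728,  0.01005911]), 'opening': 0.09200838853483852}
```

View pics/top0.png

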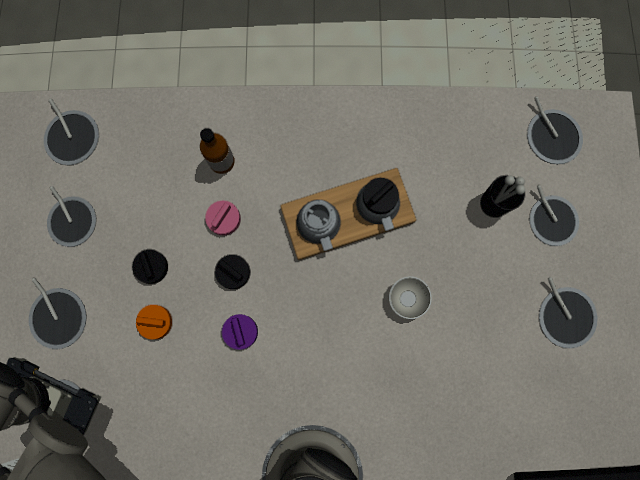

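View pics/side0.png

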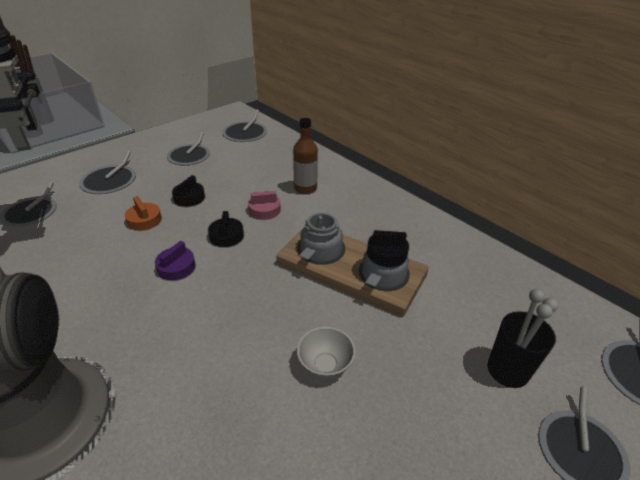

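Top view: the two loose black lids are at (150,267) and (232,272). The orange (154,322), purple (240,332) and pink (222,218) ones are look-alikes, and the black lid at (378,200) is already on a jar. The open jar is at (318,220) with its ear towards (325,243). Next I enlarge these to confirm and measure.

```bash
python3 - <<'E'
from h import *
c=read_camera("top"); im=c["image"]
g=lambda a:(255*(a/255.)**0.45).astype(np.uint8)
a=cv2.resize(g(im[240:300,120:260]),None,fx=5,fy=5,interpolation=cv2.INTER_CUBIC)
b=cv2.resize(g(im[165:265,275:420]),None,fx=5,fy=5,interpolation=cv2.INTER_CUBIC)[:, :700]
b=cv2.resize(b,None,fx=.55,fy=.55)
o=np.zeros((300+b.shape[0],700,3),np.uint8); o[:300]=a; o[300:,:b.shape[1]]=b
cv2.imwrite("pics/crop1.png",o[:,:,::-1])
hsv=cv2.cvtColor(im,cv2.COLOR_RGB2HSV); gray=im.max(2)
for (u,v) in((150,267),(232,272)):
    s=np.zeros(gray.shape,np.uint8); s[v-30:v+30,u-30:u+30]=1
    for th in (35,45,60):
        m=((gray<th)&(s>0)).astype(np.uint8)
        cs=cv2.findContours(m,cv2.RETR_EXTERNAL,cv2.CHAIN_APPROX_NONE)[0]
        k=max(cs,key=cv2.contourArea); e=cv2.fitEllipse(k); print(th,e,cv2.minEnclosingCircle(k), ray(c,[e[0]],.02).round(4))
# rack
m=cv2.inRange(hsv,(8,70,60),(25,255,255)); s=np.zeros_like(m); s[160:270,270:425]=255; m&=s
cs=cv2.findContours(m,cv2.RETR_EXTERNAL,cv2.CHAIN_APPROX_NONE)[0]; k=max(cs,key=cv2.contourArea)
r=cv2.minAreaRect(k); P=ray(c,cv2.boxPoints(r),.03); print(P.round(4),P.mean(0).round(4),[np.linalg.norm(P[i]-P[i-1]).round(4) for i in range(4)])
E
```

```text
35 ((149.67379760742188, 266.5347900390625), (33.073509216308594, 34.6966667175293), 92.37645721435547) ((149.70364379882812, 266.9924011230469), 17.751245498657227) [[0.4824 0.3862 0.02  ]]
45 ((149.6436004638672, 266.48895263671875), (33.440223693847656, 34.754974365234375), 94.88636779785156) ((149.65774536132812, 266.8363037109375), 17.7616024017334) [[0.4826 0.3862 0.02  ]]
60 ((149.45480346679688, 266.57208251953125), (34.153987884521484, 35.07368469238281), 83.32356262207031) ((149.5223846435547, 266.9552307128906), 18.166589736938477) [[0.4824 0.3867 0.02  ]]
35 ((232.05043029785156, 271.72686767578125), (33.20845031738281, 33.85419845581055), 112.18851470947266) ((231.8822021484375, 271.858642578125), 17.382837295532227) [[0.4705 0.1876 0.02  ]]
45 ((231.9331512451172, 271.77978515625), (33.77511215209961, 34.1328125), 105.15999603271484) ((231.76414489746094, 271.7264099121094), 17.574159622192383) [[0.4704 0.1878 0.02  ]]
60 ((231.95286560058594, 271.88507080078125), (34.13503646850586, 34.64973068237305), 135.59127807617188) ((231.62640380859375, 272.2275390625), 17.93037986755371) [[0.4702 0.1878 0.02  ]]
[[ 0.6311  0.0775  0.03  ]
 [ 0.7277 -0.2106  0.03  ]
 [ 0.5916 -0.2499  0.03  ]
 [ 0.4988  0.034   0.03  ]] [ 0.6123 -0.0873  0.03  ] [np.float64(0.1393), np.float64(0.3038), np.float64(0.1416), np.float64(0.2986)]
```

View pics/crop1.png

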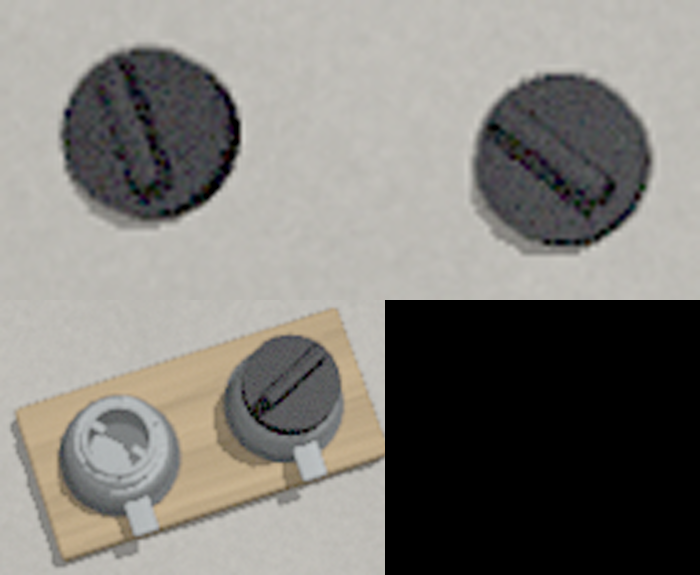

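```bash
python3 - <<'E'
from h import *
c=read_camera("top"); im=c["image"]
g=lambda a:(255*np.clip(a/70.,0,1)**0.7).astype(np.uint8)
A=[]
for (u,v) in((150,267),(232,272)):
    A.append(cv2.resize(g(im[v-20:v+20,u-20:u+20]),(400,400),interpolation=cv2.INTER_CUBIC))
b=cv2.resize(im[190:240,290:350],(480,400),interpolation=cv2.INTER_CUBIC)
cv2.imwrite("pics/crop2.png",np.hstack(A)[:,:,::-1])
b=cv2.resize(im[185:245,285:355],(700,600),interpolation=cv2.INTER_CUBIC); cv2.imwrite("pics/crop3.png",b[:,:,::-1])
d=read_camera("side"); i=d["image"]
e=np.hstack([cv2.resize(g(i[170:250,170:250]),(400,400),interpolation=cv2.INTER_CUBIC), cv2.resize(i[200:280,285:365],(400,400),interpolation=cv2.INTER_CUBIC)])
cv2.imwrite("pics/crop4.png",e[:,:,::-1])
E
```

```text
(no output)
```

View pics/crop2.png

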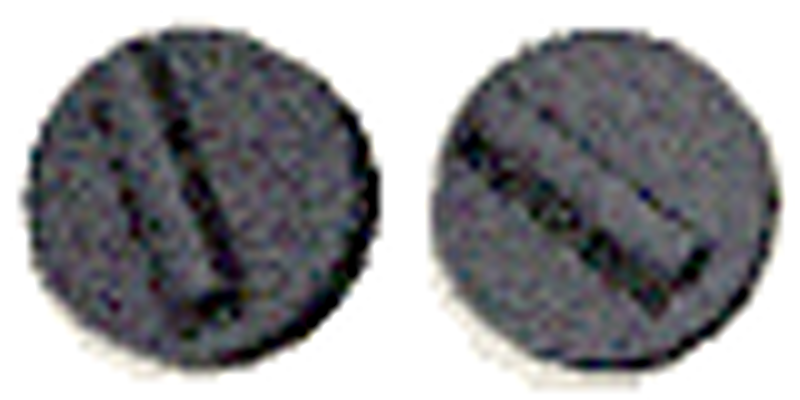

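View pics/crop3.png

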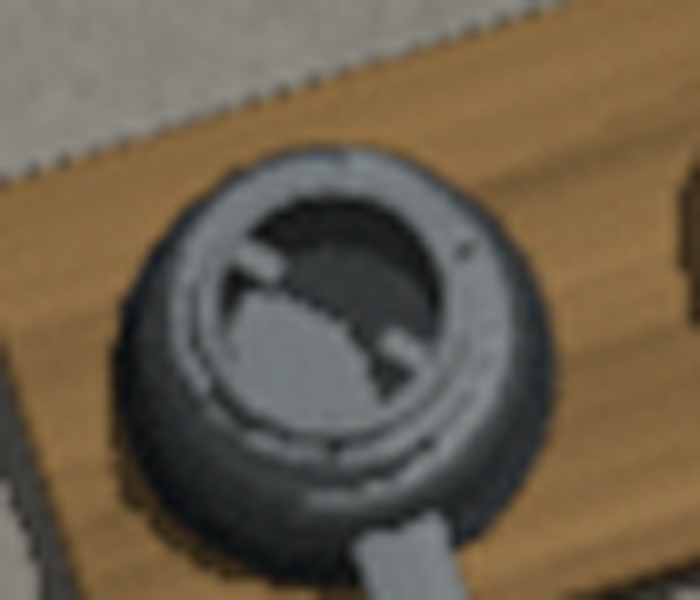

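View pics/crop4.png

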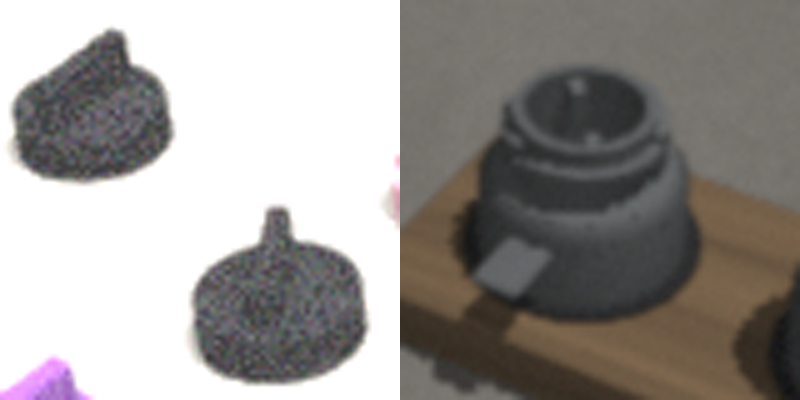

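```bash
python3 - <<'E'
from h import *
c=read_camera("top");d=read_camera("side")
print("mouth top",ray(c,[(318.1,216.5)],.105),"side",ray(d,[(321.6,221.2)],.105))
def L(o,pts,z=.054): return ray(c,[(o[0]+(x+.5)/10-.5,o[1]+(y+.5)/10-.5) for x,y in pts],z)
for o,p in(((130,247),[(98,115),(165,300),(140,50),(222,280),(155,173)]),((212,252),[(110,85),(295,235),(60,130),(265,280),(183,179)])):
    P=L(o,p); print(P[4].round(4),[np.arctan2(*(P[i+1]-P[i])[[1,0]]).round(3) for i in(0,2)], "shift to plate", )
for X,y in (((.482,.386),None),((.470,.188),None)):
    for z in(.0,.026,.054): print(z,proj(c,[[*X,z]]).round(1),proj(d,[[*X,z]]).round(1))
print("ear tip", proj(c,[[.5887-.075*np.cos(.32),-.0161-.075*np.sin(.32),.06]]),proj(d,[[.5887,-.0161,.105]]))
E
```

```text
mouth top [[ 0.58545586 -0.01659772  0.105     ]] side [[ 0.58808369 -0.01535394  0.105     ]]
[0.4844 0.3872 0.054 ] [np.float64(-2.745), np.float64(-2.752)] shift to plate
[0.4717 0.1874 0.054 ] [np.float64(-2.242), np.float64(-2.192)] shift to plate
0.0 [[152.1 267.8]] [[188.9 198.8]]
0.026 [[149.  266.4]] [[187.1 190.5]]
0.054 [[145.5 264.9]] [[185.2 181.3]]
0.0 [[233.2 272.9]] [[226.1 236.7]]
0.026 [[231.5 271.6]] [[224.8 228.1]]
0.054 [[229.6 270.2]] [[223.3 218.5]]
ear tip [[328.26678761 249.46799949]] [[322.05782144 221.24745785]]
```

```bash
python3 -m creep '[0.6,0.034,-0.037,-0.012,0.165, 0.6,0.034,-0.037,-0.012,0.165, 0.6,0.034,-0.037,-0.012,0.165, 0.6,0.034,-0.037,-0.012,0.165, 0.6,0.034,-0.037,-0.012,0.165, 0.6,0.034,-0.037,-0.012,0.165, 0.6,0.034,-0.037,-0.012,0.165, 0.6,0.034,-0.037,-0.012,0.165, 0.6,0,0,0,0]' 20
```

```text
time: 1.48
tool_pos: [0.4819, 0.1807, 0.1541]
tool_rot: [3.139, 0.003, -2.185]
contact_force: [-0.3, 0.5, 0.1]
opening: 0.055
```

```bash
python3 -m creep '[0.6,-0.0055,0.0035,-0.03,-0.017, 0.6,-0.0055,0.0035,-0.03,-0.017, 0.6,0,0,-0.01,0, 0.6,0,0,0,0]'; python3 - <<'E'
from h import *
c=read_camera("top");d=read_camera("side")
g=lambda a:(255*np.clip(a/120.,0,1)**0.7).astype(np.uint8)
e=np.hstack([cv2.resize(g(c["image"][230:310,190:270]),(400,400),interpolation=cv2.INTER_CUBIC), cv2.resize(g(d["image"][170:250,190:270]),(400,400),interpolation=cv2.INTER_CUBIC)])
cv2.imwrite("pics/c5.png",e[:,:,::-1]); print(telemetry.observe()["tool_pos"])
E
```

```text
time: 1.98
tool_pos: [0.4705, 0.1893, 0.084]
tool_rot: [3.14, 0.005, -2.224]
contact_force: [-0.4, -0.2, 0.0]
opening: 0.055
[0.47113719 0.18930482 0.08473198]
```

View pics/c5.png

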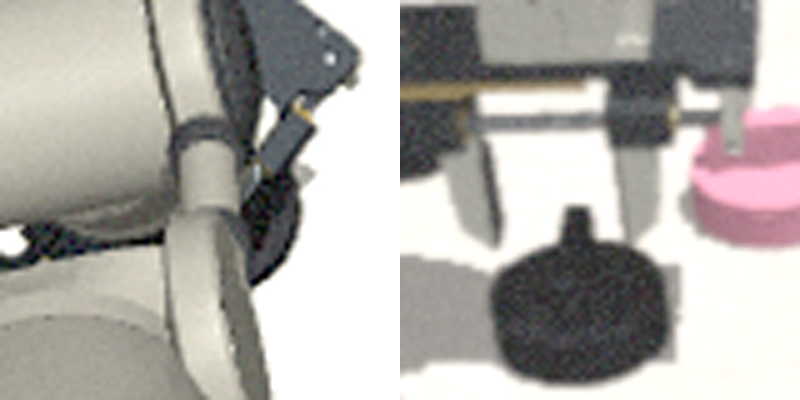

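The side crop shows the bar (crop 575,230) midway between the two fingers (490 and 635), so I can go down and close.

```bash
python3 -m creep '[0.6,0,-0.001,-0.02,0, 0.6,0,0,-0.009,0, 0.6,0,0,0,0, 0,0,0,0,0, 0,0,0,0,0, 0,0,0,0,0, 0,0,0,0,0, 0,0,0,0,0]' 45; python3 - <<'E'
from h import *
print(telemetry.observe())
E
```

```text
time: 3.08
tool_pos: [0.4745, 0.1894, 0.0602]
tool_rot: [-3.136, 0.014, -2.225]
contact_force: [-0.1, 0.8, -0.7]
opening: 0.0138
{'time': 3.075, 'qpos': array([ 0.22658637,  0.55067765,  1.80445597,  0.00740503,  0.77220011,
       -2.2665166 ]), 'qvel': array([ 0.00266348,  0.00152038, -0.00011054,  0.0003501 , -0.00106927,
       -0.00025334]), 'joint_efforts': array([-2.62974612e-01, -4.56907296e+01, -1.67293918e+01, -1.82179045e-01,
       -1.57798016e-01, -5.23460723e-03]), 'tool_pos': array([0.47450646, 0.18935333, 0.06017313]), 'tool_rot': array([-3.13648569,  0.01429406, -2.22451748]), 'contact_force': array([-0.06049323,  0.7752767 , -0.70210608]), 'torque': array([ 0.17211155,  0.14693748, -0.00798927]), 'opening': 0.013814556332182084}
```

```bash
python3 -m creep '[0.5,0,0,0,0, 0.5,0,0,0,0, 0.5,0,0,0,0]' 45; python3 -m creep '[0.4,0,0,-0.006,0, 0.4,0,0,0,0]'
```

```text
time: 3.45
tool_pos: [0.4746, 0.1893, 0.0601]
tool_rot: [-3.136, 0.014, -2.225]
contact_force: [0.2, 0.3, 0.2]
opening: 0.0391
time: 3.7
tool_pos: [0.4745, 0.1893, 0.0536]
tool_rot: [-3.137, 0.014, -2.224]
contact_force: [-0.1, -0.5, -0.2]
opening: 0.037
```

```bash
python3 -m creep '[0,0,0,0,0, 0,0,0,0,0, 0,0,0,0,0, 0,0,0,0,0, 0,0,0,0,0]' 45; python3 -m creep '[0,0,0,0.02,0, 0,0,0,0.04,0, 0,0,0,0.04,0, 0,0,0,0.04,0, 0,0,0,0,0]'
```

```text
time: 4.32
tool_pos: [0.4744, 0.1893, 0.0536]
tool_rot: [-3.137, 0.014, -2.225]
contact_force: [-0.0, 0.3, -0.3]
opening: 0.0141
time: 4.95
tool_pos: [0.4729, 0.1888, 0.1964]
tool_rot: [-3.139, 0.011, -2.225]
contact_force: [-0.0, -0.5, -1.5]
opening: 0.0137
```

```bash
python3 - <<'E'
from h import *
c=read_camera("top");d=read_camera("side"); save(d,"s6")
s=telemetry.observe(); p=s["tool_pos"]; print(p,s["tool_rot"])
E
```

```text
[0.47102706 0.18831042 0.19319071] [ 3.14023124  0.00601942 -2.22472531]
```

View pics/s6.png

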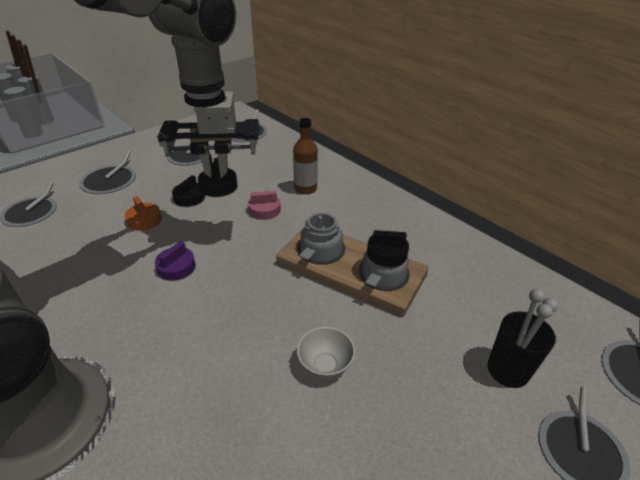

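```bash
python3 -m creep '[0,0.02,-0.034,0.002,-0.07, 0,0.02,-0.034,0,-0.07, 0,0.02,-0.034,0,-0.07, 0,0.02,-0.034,0,-0.07, 0,0.02,-0.034,0,-0.07, 0,0.02,-0.034,0,-0.07, 0,0,0,0,0, 0,0,0,0,0]'; python3 - <<'E'
from h import *
d=read_camera("side"); save(d,"s7")
c=read_camera("top");save(c,"t7")
s=telemetry.observe(); p=s["tool_pos"]; print(p,s["tool_rot"])
E
```

```text
time: 6.05
tool_pos: [0.5862, -0.0215, 0.1783]
tool_rot: [3.121, -0.017, -2.656]
contact_force: [-0.4, 0.4, -1.5]
opening: 0.0141
[ 0.58632913 -0.0211025   0.17890214] [ 3.12206136 -0.01594824 -2.65543126]
```

View pics/s7.png

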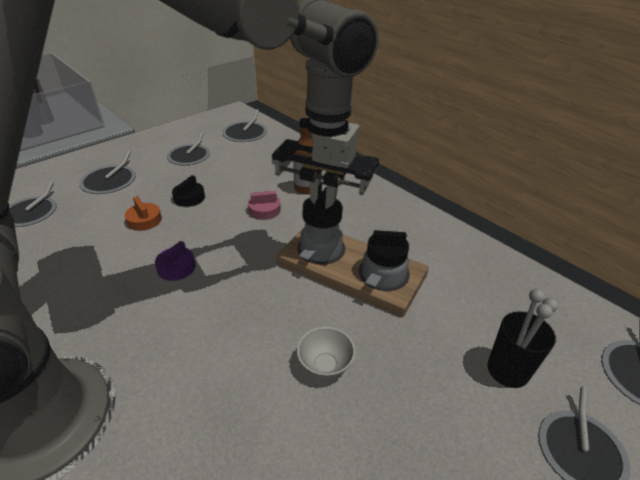

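View pics/t7.png

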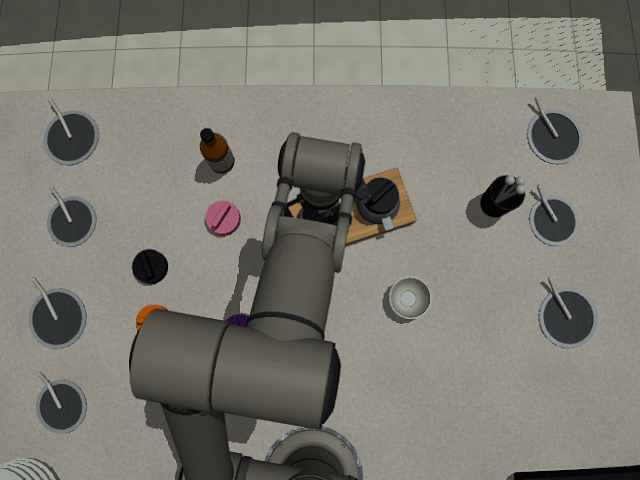

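```bash
python3 - <<'E'
from h import *
im=cv2.imread("pics/s7.png")
g=lambda a:(255*np.clip(a/120.,0,1)**0.7).astype(np.uint8)
cv2.imwrite("pics/c7.png",cv2.resize(g(im[175:275,280:380]),(600,600),interpolation=cv2.INTER_CUBIC))
E
```

```text
(no output)
```

View pics/c7.png

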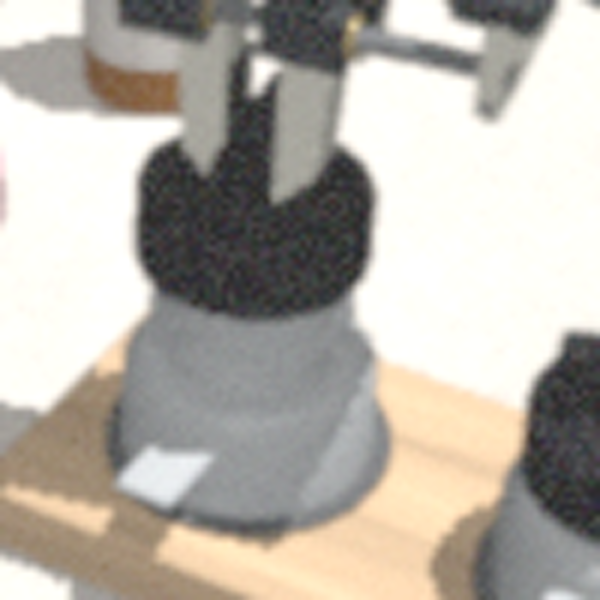

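```bash
python3 - <<'E'
from h import *
d=read_camera("side"); s=telemetry.observe(); p=s["tool_pos"]; y=s["tool_rot"][2]; print(p,s["tool_rot"])
a=np.linspace(0,2*np.pi,361); cir=np.c_[np.cos(a),np.sin(a),0*a]*.041
def ext(X):
    b=proj(d,cir+X); return b[:,0].min(),b[:,0].max(),b[:,1].max()
zb=p[2]-.054
for off in(0,.0033): 
    X=np.array([p[0]+off*np.cos(y),p[1]+off*np.sin(y),zb]); print(off,X,np.round(ext(X),2))
m=np.array([280+139/6,280+366/6,175+317.5/6]); print("meas",m)
from scipy.optimize import fsolve
f=lambda q:[ sum(ext(np.array([*q,zb]))[:2])/2-m[:2].mean(), ext(np.array([*q,zb]))[2]-m[2]]
q=fsolve(f,p[:2]); print(q, q-p[:2])
E
```

```text
[ 0.58656168 -0.02096332  0.17943439] [ 3.12271687 -0.0151045  -2.65517847]
0 [ 0.58656168 -0.02096332  0.12543439] [303.09 343.05 227.18]
0.0033 [ 0.58364443 -0.02250594  0.12543439] [302.49 342.56 228.14]
meas [303.16666667 341.         227.91666667]
[ 0.58344056 -0.021383  ] [-0.00312111 -0.00041968]
```

```bash
python3 -m creep '[0,0.0045,0.0062,0,0, 0,0,0,0,0, 0,0,0,0,0]'; python3 -m creep '[0,0,0,0,0]'
```

```text
time: 6.58
tool_pos: [0.5911, -0.0124, 0.18]
tool_rot: [3.123, -0.014, -2.652]
contact_force: [-0.1, 0.1, -0.4]
opening: 0.0138
time: 6.7
tool_pos: [0.5911, -0.0122, 0.1801]
tool_rot: [3.123, -0.014, -2.652]
contact_force: [-0.1, -0.5, -0.9]
opening: 0.0137
```

```bash
python3 -m creep '[0,0,-0.0023,-0.01,0, 0,0,0,-0.008,0, 0,0,0,-0.004,0, 0,0,0,0,0]'; python3 - <<'E'
from h import *
d=read_camera("side"); im=d["image"]
g=lambda a:(255*np.clip(a/120.,0,1)**0.7).astype(np.uint8)
cv2.imwrite("pics/c8.png",cv2.resize(g(im[175:275,280:380]),(600,600),interpolation=cv2.INTER_CUBIC)[:,:,::-1])
E
```

```text
time: 7.2
tool_pos: [0.5907, -0.015, 0.1559]
tool_rot: [3.122, -0.015, -2.652]
contact_force: [0.7, 0.4, -0.6]
opening: 0.0139
```

View pics/c8.png

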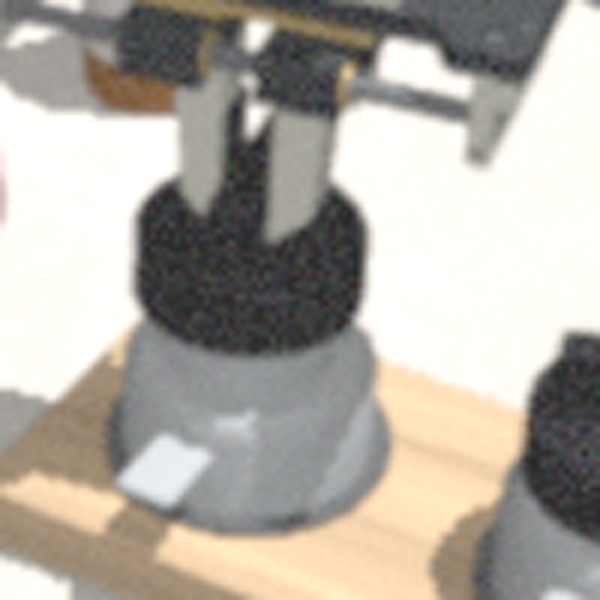

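```bash
python3 -m creep '[0,0,0,-0.003,0, 0,0,0,-0.003,0, 0,0,0,0,0]'; python3 -m creep '[0,0,0,-0.003,0, 0,0,0,0,0]'
```

```text
time: 7.62
tool_pos: [0.5914, -0.0149, 0.1504]
tool_rot: [3.124, -0.013, -2.652]
contact_force: [0.1, 0.2, -2.0]
opening: 0.0138
time: 7.88
tool_pos: [0.5914, -0.015, 0.1473]
tool_rot: [3.124, -0.013, -2.652]
contact_force: [0.2, 0.4, -1.5]
opening: 0.014
```

```bash
python3 -m creep '[0,0,0,-0.002,0, 0,0,0,0,0]'; python3 -m creep '[0,0,0,-0.002,0, 0,0,0,0,0]'
```

```text
time: 8.12
tool_pos: [0.5914, -0.015, 0.1468]
tool_rot: [3.124, -0.012, -2.652]
contact_force: [-0.5, 0.5, 1.8]
opening: 0.0134
time: 8.38
tool_pos: [0.5914, -0.015, 0.1467]
tool_rot: [3.125, -0.011, -2.652]
contact_force: [-1.3, 0.2, 1.3]
opening: 0.0136
```

```bash
python3 -m creep '[0,0,0,0,-0.085, 0,0,0,0,-0.085, 0,0,0,-0.0008,-0.1, 0,0,0,-0.0008,-0.1, 0,0,0,0,0]'; python3 -m creep '[0,0,0,-0.0008,-0.1, 0,0,0,-0.0008,-0.1, 0,0,0,0,0]'
```

```text
time: 9.0
tool_pos: [0.5917, -0.0144, 0.1449]
tool_rot: [3.125, -0.01, -3.032]
contact_force: [-0.2, -1.0, 0.9]
opening: 0.0137
time: 9.38
tool_pos: [0.592, -0.0144, 0.1432]
tool_rot: [3.125, -0.009, 3.053]
contact_force: [-0.4, -1.0, 0.8]
opening: 0.0135
```

```bash
python3 -m creep '[0,0,0,-0.0008,-0.1, 0,0,0,0,0]'; python3 -m creep '[0,0,0,-0.0008,-0.1, 0,0,0,0,0]';python3 -c "
from cell import telemetry;s=telemetry.observe();print(s['torque'])"
```

```text
time: 9.62
tool_pos: [0.5922, -0.0146, 0.1424]
tool_rot: [3.125, -0.009, 2.958]
contact_force: [-0.2, -0.9, 0.3]
opening: 0.0134
time: 9.88
tool_pos: [0.5923, -0.0148, 0.1419]
tool_rot: [3.126, -0.008, 2.865]
contact_force: [-0.6, -0.2, 0.8]
opening: 0.0135
[0.04273864 0.03831505 0.18185268]
```

```bash
python3 -m creep '[0,0,0,-0.0008,-0.1, 0,0,0,0,0]'; python3 -m creep '[0,0,0,-0.0008,-0.1, 0,0,0,0,0]';python3 -c "
from cell import telemetry;s=telemetry.observe();print(s['torque'])"
```

```text
time: 10.12
tool_pos: [0.5925, -0.0158, 0.1423]
tool_rot: [3.128, -0.006, 2.773]
contact_force: [-2.3, -5.3, 1.4]
opening: 0.0137
time: 10.38
tool_pos: [0.5924, -0.0165, 0.1424]
tool_rot: [3.128, -0.006, 2.683]
contact_force: [-1.6, -1.4, -0.4]
opening: 0.0142
[ 0.28736598 -0.36833026  0.8509824 ]
```

The height stopped at 0.142 while the turn went on from 34° to 45° and the torque rose from 0.18 to 0.85 N·m, so it has jammed and this is the wrong lid. I'll back it off.

```bash
python3 -m creep '[0,0,0,0,0.1, 0,0,0,0,0.1, 0,0,0,0.0008,0.1, 0,0,0,0.0008,0.1, 0,0,0,0.0008,0.1, 0,0,0,0.0008,0.1, 0,0,0,0.0008,0.1, 0,0,0,0.0006,0.1, 0,0,0,0,0.1, 0,0,0,0,0]'; python3 -m creep '[0,0,0,0.002,0, 0,0,0,0.002,0, 0,0,0,0,0]'
```

```text
time: 11.62
tool_pos: [0.5934, -0.0158, 0.1459]
tool_rot: [3.124, -0.005, -2.634]
contact_force: [0.3, 0.8, 2.7]
opening: 0.0136
time: 12.0
tool_pos: [0.5927, -0.0154, 0.149]
tool_rot: [3.122, -0.007, -2.635]
contact_force: [0.1, 0.3, -1.1]
opening: 0.0137
```

```bash
python3 -m creep '[0,0,0,0.005,0, 0,0,0,0.01,0, 0,0,0,0.02,0, 0,0,0,0.01,0, 0,0,0,0,0]'; python3 - <<'E'
from h import *
d=read_camera("side"); save(d,"s9")
E
```

```text
time: 12.62
tool_pos: [0.5927, -0.0154, 0.1968]
tool_rot: [3.123, -0.007, -2.635]
contact_force: [-0.2, -0.9, -1.6]
opening: 0.0135
```

View pics/s9.png

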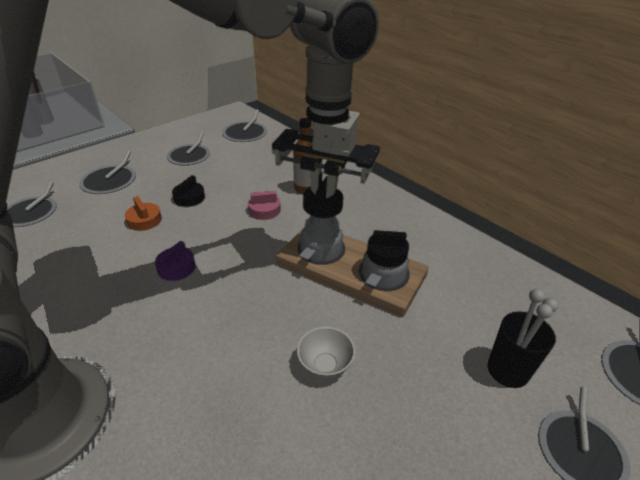

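The lid is off the jar at (323,200) and still held. I'll carry it back to its old spot.

```bash
python3 -m creep '[0,-0.02,0.034,0,0, 0,-0.02,0.034,0,0, 0,-0.02,0.034,0,0, 0,-0.02,0.034,0,0, 0,-0.02,0.034,0,0, 0,-0.02,0.034,0,0, 0,0,0,0,0, 0,0,0,0,0]'
```

```text
time: 13.68
tool_pos: [0.466, 0.193, 0.191]
tool_rot: [3.119, -0.015, -2.637]
contact_force: [0.5, -0.1, -1.4]
opening: 0.014
```

```bash
python3 -m creep '[0,0,0,-0.04,0, 0,0,0,-0.04,0, 0,0,0,-0.03,0, 0,0,0,-0.01,0, 0,0,0,0,0]';python3 -m creep '[0,0,0,-0.005,0, 0,0,0,0,0]'
```

```text
time: 14.3
tool_pos: [0.4696, 0.189, 0.0681]
tool_rot: [3.121, -0.011, -2.643]
contact_force: [0.1, -0.4, -0.3]
opening: 0.0138
time: 14.55
tool_pos: [0.4711, 0.1889, 0.0646]
tool_rot: [3.122, -0.008, -2.644]
contact_force: [0.3, -0.3, -1.9]
opening: 0.0139
```

```bash
python3 -m creep '[0,0,0,-0.005,0, 0,0,0,0,0]';python3 -m creep '[0,0,0,-0.004,0, 0,0,0,0,0]'
```

```text
time: 14.8
tool_pos: [0.4717, 0.1891, 0.0604]
tool_rot: [3.123, -0.006, -2.643]
contact_force: [-0.5, 0.5, -0.7]
opening: 0.0139
time: 15.05
tool_pos: [0.4718, 0.1892, 0.0563]
tool_rot: [3.123, -0.006, -2.643]
contact_force: [1.1, -0.8, -1.6]
opening: 0.0134
```

```bash
python3 -m creep '[0,0,0,-0.002,0, 0,0,0,-0.0005,0, 0,0,0,0,0]'
```

```text
time: 15.42
tool_pos: [0.4719, 0.1893, 0.0542]
tool_rot: [3.123, -0.005, -2.643]
contact_force: [-0.5, -0.1, -0.2]
opening: 0.0136
```

```bash
python3 -m creep '[0.5,0,0,0,0, 0.5,0,0,0,0, 0.5,0,0,0,0, 0.55,0,0,0.02,0, 0.6,0,0,0.04,0, 0.6,0.002,0.05,0.03,-0.03, 0.6,0.002,0.05,0,-0.03, 0.6,0.003,0.05,0,-0.03, 0.6,0.003,0.045,0,-0.015, 0.6,0,0,0,0, 0.6,0,0,0,0]'; python3 - <<'E'
from h import *
d=read_camera("side"); save(d,"s10")
E
```

```text
time: 16.8
tool_pos: [0.4817, 0.3891, 0.1468]
tool_rot: [3.122, -0.005, -2.754]
contact_force: [-0.7, 0.9, -0.4]
opening: 0.0553
```

View pics/s10.png

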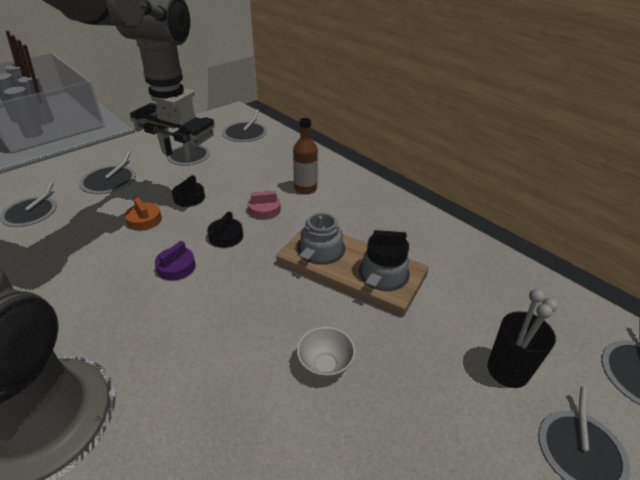

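The wrong lid is upright on the counter at (225,230). The second lid is at (188,190) beneath the gripper, so I'm going down.

```bash
python3 -m creep '[0.6,0.0015,-0.0026,-0.03,0, 0.6,0,0,-0.03,0, 0.6,0,0,0,0, 0.6,0,0,0,0]'; python3 - <<'E'
from h import *
d=read_camera("side"); im=d["image"]
g=lambda a:(255*np.clip(a/120.,0,1)**0.7).astype(np.uint8)
cv2.imwrite("pics/c11.png",cv2.resize(g(im[130:210,150:230]),(480,480),interpolation=cv2.INTER_CUBIC)[:,:,::-1])
E
```

```text
time: 17.35
tool_pos: [0.4849, 0.3823, 0.0879]
tool_rot: [3.122, -0.003, -2.759]
contact_force: [-0.5, 0.7, 1.2]
opening: 0.0552
```

View pics/c11.png

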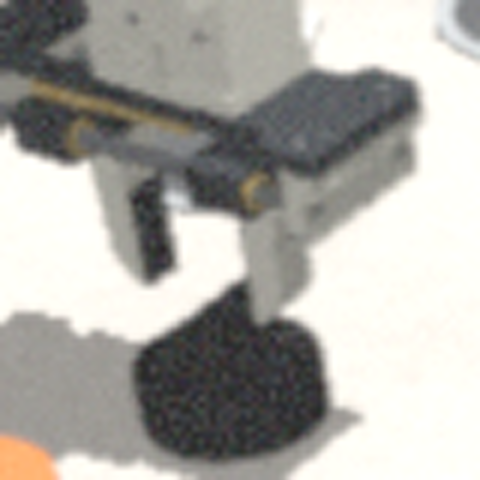

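```bash
python3 -m creep '[0.6,-0.002,0.0042,0,0.01, 0.6,0,0,0,0, 0.6,0,0,-0.012,0, 0.6,0,0,-0.012,0, 0.6,0,0,-0.005,0, 0.6,0,0,0,0]'
```

```text
time: 18.15
tool_pos: [0.4831, 0.3871, 0.0586]
tool_rot: [3.122, -0.0, -2.748]
contact_force: [0.0, -0.3, 0.2]
opening: 0.0551
```

```bash
python3 -m creep '[0.5,0,0,-0.005,0, 0.4,0,0,0,0, 0,0,0,0,0, 0,0,0,0,0, 0,0,0,0,0, 0,0,0,0,0, 0,0,0,0,0, 0,0,0,0,0]' 50; python3 -m creep '[0,0,0,0.02,0, 0,0,0,0.03,0, 0,0,0,0.03,0, 0,0,0,0.03,0, 0,0,0,0.03,0, 0,0,0,0,0, 0,0,0,0,0]'
```

```text
time: 19.15
tool_pos: [0.4838, 0.3871, 0.0543]
tool_rot: [3.122, 0.002, -2.748]
contact_force: [-0.7, -0.7, 0.1]
opening: 0.014
time: 20.02
tool_pos: [0.4816, 0.3865, 0.195]
tool_rot: [3.122, -0.004, -2.748]
contact_force: [-0.2, -0.6, -0.5]
opening: 0.0139
```

```bash
python3 -m creep '[0,0.0134,-0.05,0.002,0.012, 0,0.0134,-0.05,0.002,0.012, 0,0.0134,-0.05,0.002,0.012, 0,0.0134,-0.05,0.002,0.012, 0,0.0134,-0.05,0.002,0.012, 0,0.0134,-0.05,0.002,0.012, 0,0.0134,-0.05,0.002,0.012, 0,0.0134,-0.04,0.002,0.012, 0,0,0,0,0, 0,0,0,0,0, 0,0,0,0,0]'
```

```text
time: 21.4
tool_pos: [0.5833, -0.0144, 0.1939]
tool_rot: [3.11, -0.028, -2.646]
contact_force: [-0.0, 0.5, -1.3]
opening: 0.0139
```

```bash
python3 - <<'E'
from h import *
for i in range(8):
    d=read_camera("side"); s=telemetry.observe(); print(s["tool_pos"].round(4),s["tool_rot"].round(4))
im=d["image"]
g=lambda a:(255*np.clip(a/120.,0,1)**0.7).astype(np.uint8)
cv2.imwrite("pics/c12.png",cv2.resize(g(im[165:265,280:380]),(600,600),interpolation=cv2.INTER_CUBIC)[:,:,::-1])
E
```

```text
[ 0.5833 -0.0142  0.1939] [ 3.1101 -0.0277 -2.6457]
[ 0.5834 -0.0143  0.1942] [ 3.1105 -0.0273 -2.6455]
[ 0.5836 -0.0144  0.1944] [ 3.1109 -0.0269 -2.6456]
[ 0.5837 -0.0146  0.1946] [ 3.1112 -0.0266 -2.6458]
[ 0.5838 -0.0147  0.1947] [ 3.1113 -0.0265 -2.646 ]
[ 0.5838 -0.0149  0.1947] [ 3.1114 -0.0264 -2.6462]
[ 0.5839 -0.015   0.1947] [ 3.1114 -0.0264 -2.6464]
[ 0.5838 -0.0152  0.1947] [ 3.1114 -0.0264 -2.6466]
```

View pics/c12.png

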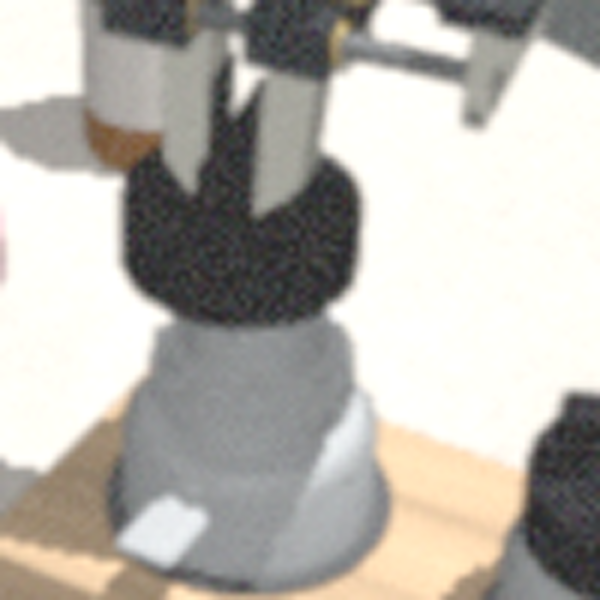

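```bash
python3 - <<'E'
from h import *
from scipy.spatial.transform import Rotation as R
s=telemetry.observe(); M=R.from_euler("xyz",s["tool_rot"]).as_matrix(); print(s["tool_pos"],M[:,2]*.054, s["tool_pos"]+M[:,2]*.054)
E
```

```text
[ 0.58384837 -0.01518262  0.19473062] [-0.00202979  0.00075753 -0.05395652] [ 0.58181858 -0.01442509  0.1407741 ]
```

```bash
python3 -m creep '[0,0.0062,-0.001,0,0, 0,0,0,0,0, 0,0,0,0,0, 0,0,0,-0.012,0, 0,0,0,-0.012,0, 0,0,0,-0.004,0, 0,0,0,0,0]'
```

```text
time: 22.68
tool_pos: [0.59, -0.0162, 0.1639]
tool_rot: [3.11, -0.028, -2.647]
contact_force: [-0.6, -0.1, -1.8]
opening: 0.0135
```

```bash
python3 -m creep '[0,0,0.0005,-0.005,0, 0,0,0,-0.004,0, 0,0,0,0,0]'; python3 -m creep '[0,0,0,-0.003,0, 0,0,0,0,0]';python3 -m creep '[0,0,0,-0.003,0, 0,0,0,0,0]'
```

```text
time: 23.05
tool_pos: [0.5902, -0.0157, 0.1546]
tool_rot: [3.111, -0.027, -2.647]
contact_force: [-0.3, 0.2, -0.3]
opening: 0.0138
time: 23.3
tool_pos: [0.5902, -0.0158, 0.1517]
tool_rot: [3.111, -0.027, -2.647]
contact_force: [-0.7, 0.7, -1.7]
opening: 0.0138
time: 23.55
tool_pos: [0.5901, -0.0159, 0.1486]
tool_rot: [3.111, -0.027, -2.647]
contact_force: [-1.2, -0.0, -1.6]
opening: 0.0137
```

```bash
python3 -m creep '[0,0,0,-0.002,0, 0,0,0,0,0]';python3 -m creep '[0,0,0,-0.001,0, 0,0,0,0,0]'; python3 -m creep '[0.3,0,0,0,0, 0.3,0,0,0,0, 0.3,0,0,0,0]'; python3 - <<'E'
from h import *
d=read_camera("side");im=d["image"]
g=lambda a:(255*np.clip(a/120.,0,1)**0.7).astype(np.uint8)
cv2.imwrite("pics/c13.png",cv2.resize(g(im[165:265,280:380]),(600,600),interpolation=cv2.INTER_CUBIC)[:,:,::-1])
E
```

```text
time: 23.8
tool_pos: [0.5902, -0.016, 0.1472]
tool_rot: [3.112, -0.027, -2.647]
contact_force: [-1.7, -1.7, 1.2]
opening: 0.0138
time: 24.05
tool_pos: [0.5902, -0.016, 0.1471]
tool_rot: [3.112, -0.026, -2.647]
contact_force: [-1.9, -0.4, 1.4]
opening: 0.0134
time: 24.42
tool_pos: [0.5907, -0.0159, 0.1467]
tool_rot: [3.112, -0.025, -2.647]
contact_force: [-0.9, -0.1, 0.3]
opening: 0.0274
```

View pics/c13.png

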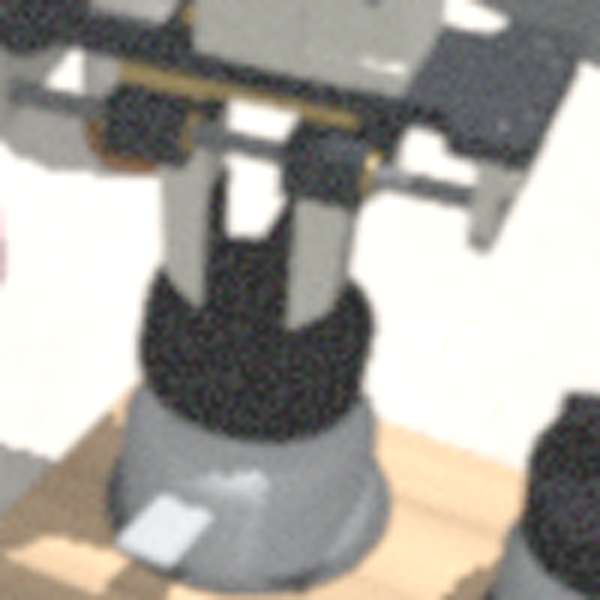

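Lid two sits level on the thread (lower edge at crop row ~440). I'll regrip and screw.

```bash
python3 -m creep '[0,0,0,0,0, 0,0,0,0,0, 0,0,0,0,0, 0,0,0,0,0]' 50; python3 -m creep '[0,0,0,0,-0.085, 0,0,0,0,-0.085, 0,0,0,-0.0008,-0.1, 0,0,0,-0.0008,-0.1, 0,0,0,-0.0008,-0.1, 0,0,0,-0.0008,-0.1, 0,0,0,0,0]'
```

```text
time: 24.98
tool_pos: [0.5907, -0.0159, 0.1465]
tool_rot: [3.112, -0.025, -2.647]
contact_force: [-0.3, -0.0, 0.6]
opening: 0.0137
time: 25.85
tool_pos: [0.5903, -0.0158, 0.1426]
tool_rot: [3.112, -0.027, 3.049]
contact_force: [-0.5, -1.8, 0.2]
opening: 0.0139
```

```bash
python3 -m creep '[0,0,0,-0.0008,-0.1, 0,0,0,-0.0008,-0.1, 0,0,0,0,0]'; python3 -m creep '[0,0,0,-0.0008,-0.1, 0,0,0,-0.0008,-0.1, 0,0,0,0,0]';python3 -c "
from cell import telemetry;s=telemetry.observe();print(s['torque'])"
```

```text
time: 26.22
tool_pos: [0.5903, -0.0158, 0.141]
tool_rot: [3.112, -0.027, 2.851]
contact_force: [-0.1, -0.4, -0.6]
opening: 0.0138
time: 26.6
tool_pos: [0.5903, -0.0158, 0.1394]
tool_rot: [3.112, -0.027, 2.657]
contact_force: [0.4, -0.4, -0.5]
opening: 0.0137
[-0.05011762  0.05826421 -0.0114723 ]
```

Past 45° it's still sinking evenly with no torque, so I'll carry on to home.

```bash
python3 -m creep '[0,0,0,-0.0008,-0.1, 0,0,0,-0.0008,-0.1, 0,0,0,0,0]'; python3 -m creep '[0,0,0,-0.0008,-0.1, 0,0,0,-0.0004,-0.05, 0,0,0,0,0]';python3 -c "
from cell import telemetry;s=telemetry.observe();print(s['torque'])"
```

```text
time: 26.98
tool_pos: [0.5901, -0.0157, 0.1378]
tool_rot: [3.113, -0.027, 2.465]
contact_force: [-0.9, -0.4, -0.5]
opening: 0.0135
time: 27.35
tool_pos: [0.5901, -0.0161, 0.1377]
tool_rot: [3.113, -0.026, 2.326]
contact_force: [-0.8, -0.6, -1.2]
opening: 0.0137
[-0.01936234  0.11863389 -0.04130254]
```

```bash
python3 -m creep '[0,0,0,-0.0005,-0.05, 0,0,0,0,0]'; python3 -m creep '[0,0,0,-0.0003,-0.05, 0,0,0,0,0]';python3 -c "
from cell import telemetry;s=telemetry.observe();print(s['torque'])"
```

```text
time: 27.6
tool_pos: [0.5898, -0.0164, 0.1376]
tool_rot: [3.115, -0.026, 2.284]
contact_force: [-1.1, -0.2, 0.8]
opening: 0.0134
time: 27.85
tool_pos: [0.5897, -0.0165, 0.1375]
tool_rot: [3.115, -0.025, 2.242]
contact_force: [-0.8, -0.8, 1.6]
opening: 0.0138
[-0.16300104  0.29298784  0.97283967]
```

The torque rose to 0.97 N·m near 68°, so it's on the stop, and it has sunk 9.0 mm. Now I release, lift straight up and check.

```bash
python3 -m creep '[0.4,0,0,0,0, 0.4,0,0,0,0, 0.4,0,0,0,0, 0.5,0,0,0.015,0, 0.5,0,0,0.03,0, 0.5,0,0,0.05,0, 0.5,-0.03,0.04,0.03,0, 0.5,-0.05,0.05,0,0, 0.5,-0.05,0.06,0,0, 0.5,-0.05,0.06,0,0, 0.5,-0.05,0.06,0,0, 0.5,0,0,0,0]'; python3 - <<'E'
from h import *
d=read_camera("side");im=d["image"];save(d,"s14"); c=read_camera("top"); save(c,"t14")
g=lambda a:(255*np.clip(a/120.,0,1)**0.7).astype(np.uint8)
e=np.hstack([cv2.resize(g(x),(400,400),interpolation=cv2.INTER_CUBIC) for x in(im[190:290,285:385],im[190:290,310:410])])
e=np.hstack([cv2.resize(g(im[200:310,285:435]),(400,293)),cv2.resize(g(c["image"][160:270,270:420]),(400,293))])
cv2.imwrite("pics/c14.png",e[:,:,::-1])
E
```

```text
time: 29.35
tool_pos: [0.3911, 0.2166, 0.2737]
tool_rot: [3.1, -0.02, 2.242]
contact_force: [0.5, -0.1, -0.1]
opening: 0.0461
```

View pics/c14.png

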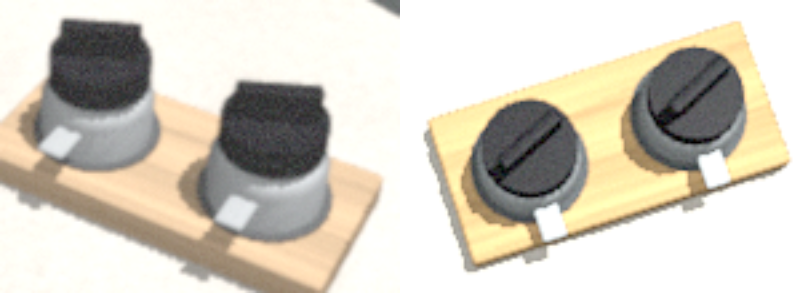

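View pics/t14.png

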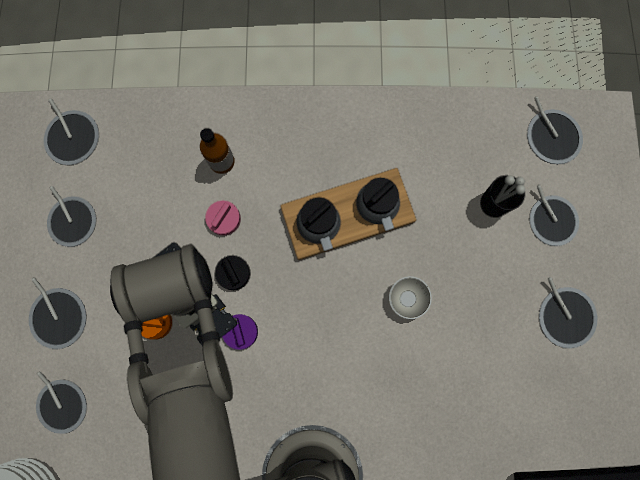

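View pics/s14.png

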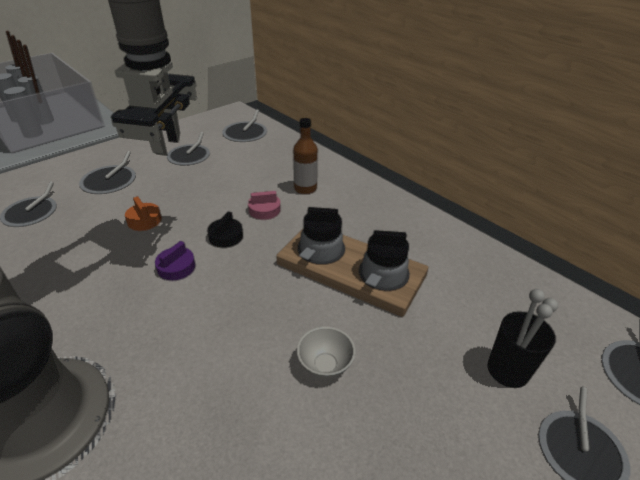

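Both jars look equally closed: bars are parallel at (318,218) and (378,200) in the top view, and the spare lid is upright at (232,272). One check on the height.

```bash
python3 - <<'E'
from h import *
d=read_camera("side");gy=d["image"].max(2)
J=np.array([.5885,-.0155]); C=J+.15*np.array([np.sin(.32),-np.cos(.32)])
for n,X in(("open",J),("closed",C)):
    for z in(.137,.140): print(n,z,proj(d,[[*X,z]]).round(2))
    u,v=proj(d,[[*X,.137]])[0]
    rows=[]
    for k in range(int(u)-8,int(u)+9):
        col=gy[int(v)-14:int(v)+10,k]; rows.append(int(v)-14+np.argmax(col<45))
    print("bar's upper edge rows",rows)
s=telemetry.observe(); print(s["time"])
E
```

```text
open 0.137 [[322.1 208.7]]
open 0.14 [[322.13 207.51]]
bar's upper edge rows [np.int64(208), np.int64(208), np.int64(208), np.int64(208), np.int64(208), np.int64(208), np.int64(208), np.int64(208), np.int64(208), np.int64(208), np.int64(209), np.int64(209), np.int64(209), np.int64(209), np.int64(209), np.int64(209), np.int64(209)]
closed 0.137 [[390.16 232.31]]
closed 0.14 [[390.35 231.09]]
bar's upper edge rows [np.int64(231), np.int64(231), np.int64(231), np.int64(231), np.int64(231), np.int64(232), np.int64(232), np.int64(232), np.int64(232), np.int64(232), np.int64(232), np.int64(232), np.int64(232), np.int64(232), np.int64(232), np.int64(232), np.int64(232)]
29.5
```

The bar's upper edge sits at rows 208–209, where 137 mm predicts 208.7, and the closed jar agrees in the same way. Handing in.

```bash
python3 -c "
from cell import workorder;print(workorder.hand_in())"
```

```text
the job is handed in; nothing more can be done
None
```

The open jar is closed with the right lid, screwed home and released, and I handed the job in at about 29.5 s of the 72 s. No verdict was reported.

- **First lid:** the one at top-view pixel (232,272) jammed. It stopped sinking at about 34°, roughly 4 mm down, and the torque rose to 0.85 N·m. I turned it back, lifted it off and stood it upright where it had been.
- **Second lid:** the one from (150,267) sank 9.0 mm evenly and met the stop near 68° at about 0.97 N·m.
- **Last checks:** the bar's upper edge on the jar is at side-view rows 208–209, and the 137 mm home height predicts 208.7. The closed jar matches in the same way. The spare lid is upright, and the bottle, cup and bowl look unmoved in both views.
- **Not exact:** the gripper drifted to about 0.04 rad of tilt, so I released and regripped the second lid on the thread to let it settle level. I judged its final level and centring only by eye in the pictures. My estimates of the jar's x position differed by about 3 mm between measurements.

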